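Release the blender's battery from its charging dock

ROBOT

A 6-joint arm with a two-finger parallel gripper is mounted at the origin on a cart in front of the work surface, level with it; the furniture and walls round the work are solid. World frame = base frame: x ahead of the robot, y to its left, z up, the work surface at z = 0. Lengths are in m, angles in degrees, forces in N, time in s.
With the tool pointing down it reaches from about 0.4 to 0.825 m from the base axis. Payload 7 kg.
Tool frame: the origin (TCP) lies midway between the tips of the shut fingers; the grasp point (between the pads) lies 19 mm behind it; z points along the fingers, y is the direction in which the jaws open and shut (so a half turn about z gives the same grasp; the last joint's range is limited). The gripper opens to 88 mm and grips with 3 to 60 N. Pads are 19 mm wide; open, the fingers measure 130 mm over their backs; the gripper's body (78 mm by 193 mm) begins 47 mm behind the grasp point.
Start: joints at [-60.499, 20.546, 0.682, 0, -70.136, -16.507], TCP at [0.152, -0.658, 0.227] pointing down, gripper open.
Joint ranges: [-176.03, 176.03], [-82.01, 121.73], [-58.28, 71.71], [-173.87, 95.51], [-174.79, -0.11], [-173.66, 173.66]. Speed limits (degrees/s): [136.94, 136.94, 172.46, 180, 180, 180].

INTERFACE

Orientations are given as [roll, pitch, yaw] about the fixed x, y, z axes, in that order (R = Rz(yaw) Ry(pitch) Rx(roll)).
In Python, from plant import r gives the robot as it stands. The module is installed in compiled form; this text tells all that it offers.
- The arm moves only by the tool send_rows, never from a script. Its argument "motion" is a list of rows, each an object with "travel": the shift along the tool's x, y, z in m, a list of three; "spin": the turn about the tool's z in degrees. In form: [{"travel": [tx, ty, tz], "spin": spin}, ...]. A call has 1 to 5 rows; each row shifts and turns the pose as measured when the row begins, along the tool's axes as they then stand; what a row does not reach is not made up. A row lasts 1/12 s, in which the tool goes at most 41.7 mm and 7.16 degrees, less where a joint would pass 70% of its speed; a pose out of reach is approached as far as the arm can. A call is refused whole if a number of a shift passes 0.0417 or a number of a turn 7.16, either way. A call with a gripper value outside its range is refused whole. "gripper" is the gripper command: -1 is shut, 1 is fully open, values between are in proportion, set as the call begins (left out, the last holds). The fingers move at their own pace and stop on an object; "squeeze" is the grip in N (left out, the last holds). Time passes only in rows, so rows that do not move let the fingers close. It gives the time, the measured TCP pose, the force and the opening at its end, in the units of the state.
- r.get_state(): the state, without advancing time (a new reading comes with each control period).
- r.capture(name): name is "side" or "top"; returns (picture, depth): 420x560x3 uint8, blue, green, red; 420x560 float32, m along the optical axis (not along the pixel's ray), 0 where there is no reading.
- r.get_calibration(name): a dict with "fov_y" (degrees; the focal length in pixels is half the picture's height over the tangent of half this angle, whatever the lens; pixels are square), "cx", "cy" (the principal point, pixels), "k1" (the pictures are not rectified: a ray, as slopes to the right and down, at radius r is drawn at 1 + k1 r^2 times it, then the intrinsics apply), "origin" and "orientation" of the camera in the world. Camera axes: x right, y down, z forward; pixel columns grow to the right and rows downward; lengths in m; the calibration is good to about 2 mm. A picture is of the moment at which its call begins. get_calibration takes no time and is no camera call.
- r.close_job(): hands the job in, once; it reports no verdict.
Trained networks look in the newest picture that a camera, given by its name, has taken for a name from the list of things; names that differ only in an ending like _2 or _b are one class to them, and where a whole thing is asked for, a point or a joint stands for the part that bears it (a point fixed in the world has none). Each returns a list of dicts, best first, with "conf" (0 to 1); they miss things now and then, are a little off and sometimes report something else, mostly with a low value. They report only what shows in the picture. A call takes as long as a camera call.
- r.boxes_of(camera, target): "at" ([x, y, z] in m, in the coordinates of the camera as it stood for that picture, good to about 4 mm: the middle of the surface that is visible of it).
- r.pinpoint(camera, target): "at" ([x, y, z] in m, in the coordinates of the camera as it stood for that picture, good to about 4 mm: a listed point, or the origin of a listed thing).
The state is a dict: "time_s": time; "joints": joint angles; "qd": joint speeds; "joint_torque": joint torques, N m; "tcp_pos": TCP position; "eef_rot": TCP orientation; "contact_force": force on the tool from outside, world axes, zero at the start; "moment": the same for the moment, N m; "gripper_width": finger opening in m.
Only numpy, scipy, OpenCV 4.12 (cv2) and the standard library are available. Lean on these libraries where they do the work, as an engineer would, in place of code of your own. Each camera call takes 0.05 s, during which the arm holds its last target. There are 200 camera calls.

TASK

The stick blender's battery has finished charging in its dock. Press the dock's release button with one fingertip and, as the spring throws the battery out, stop it with the other finger before it shoots off the open end; then take the hand away, leaving the battery lying wholly on the dock, free of the catch, with the button sprung back up. The battery is only to be stopped, never picked up; leave the other things on the worktop where they stand.

Things in the scene. Friction and masses are not known exactly. Their poses are not given: they have to be found in the camera images.
- dock: Low grey charging dock, 250 x 150 mm, fixed; place and heading vary. Origin: centre of its underside; x axis along the slide, the way the battery comes out, y to the left of that, z up. A 44 mm high housing closes the rear (x under -59 mm); from there to x = +50 mm a 34 mm high cheek with a rail lip stands either side of the deck, 59 mm between the lips; beyond, the deck is open.
- release (a joint): Spring release button; 0 = up, grows in m as it is pressed straight down, 0.008 fully down. 2 N to start, 5 to 7 N at the bottom. At about 0.0045 its hooks let go and the battery is thrown out at about 1 m/s, gone in about 0.2 s: the stopping finger must already stand in the way. Let go, it springs back up, unless the battery, less than 22 mm out, still stands over the hooks.
- button_top (a point): Centre of the top of the pale ribbed 28 x 26 mm button, on the cheek at the dock's +y side: x = +30, y = +56 mm in the dock's frame, 43 mm above the worktop when up, 35 mm fully down. It lies 8 mm further back than the nose of the seated battery and 56 mm to the side of the middle line.
- pack: The battery: dark rounded block, 90 long x 56 wide x 38 mm high, about 180 g, slippery (friction about 0.12), a small lug low on either side. Origin: centre of its underside; x along its length toward the nose (the end that comes out first), z up. Seated: origin at x = -7, y = 0, z = 14 mm in the dock's frame, its top 52 mm above the worktop, 9 mm higher than the button's.
- pack_nose (a point): Centre of the battery's nose face: 45 mm ahead of its origin, 19 mm above its underside. Seated: x = +38 mm in the dock's frame, 33 mm above the worktop. 22 mm further out the lugs are past the hooks; at 30 mm the spring ejector (5 N at first) is spent; at 87 mm the nose is level with the deck's end. Unhindered, the battery flies off that end.
- deck_end (a point): Middle of the open, level end of the dock's slide deck (bare metal, 66 mm wide, flat, running the dock's whole length), on its top: x = +125 mm in the dock's frame, 14 mm above the worktop. It points roughly toward the sink, behind which a tall arched tap stands, its spout hanging over the sink: keep well on the near side of it when crossing from left to right.
- stick_blender: Cordless stick blender lying at the back of the worktop, about 315 x 62 x 60 mm; bystander. Origin on the worktop under it, where its dark handle (145 mm) meets the steel shaft (within 20 mm).
- mug: White mug with a handle, 80 mm across, 91 mm high, standing to the right of the dock; bystander. Origin: on the worktop, within 20 mm of its middle.
- spice_jar_1: Round spice jar with a screw cap, 42 mm across, 106 mm high, standing to the right of the dock; bystander. Origin: centre of its underside.
- garlic_bulb: Loose bulb of garlic, 60 mm across and high, right of the dock (two more lie far back by the wall); bystander. Origin: centre of its underside.

How it is judged (in metres and radians):
On the way, in this order (a step that is already met when the one before it is completed fails the run):
1. the release button is pressed by a finger until the catch lets go (value of joint release above 0.0035 m and contact force between the fingers and dock above 0.3 N).
2. the battery, thrown out past the catch, runs into a finger while the deck still carries it (contact force between the fingers and pack above 0.05 N and x of pack in the frame of dock between 0.011 and 0.085 m).
At the end, for the whole second after the job is handed in: The battery lies at rest, flat on the dock's deck, 22 to 90 mm out of its seat (past the catch, its nose not more than 3 mm beyond the deck's end) and within 20 mm of the deck's middle line, and the release button is up again (within 1.5 mm) (x of pack in the frame of dock between 0.015 and 0.083 m and y of pack in the frame of dock between -0.02 and 0.02 m and height (world z) of pack between 0.011 and 0.018 m and angle between pack's own z axis and vertical below 0.1 rad and linear speed of pack below 0.01 m/s and value of joint release below 0.0015 m); the robot touches nothing.
It fails at once if the battery falls off the dock (height (world z) of pack below 0.009 m).
It fails at once if the battery shoots out until half of it hangs over the deck's end (x of pack in the frame of dock above 0.125 m).
It fails at once if the battery is lifted more than 8 mm off the deck (height (world z) of pack above 0.022 m).
It fails at once if the battery is tipped (angle between pack's own z axis and vertical above 0.3 rad).
It fails at once if the mug, the spice jar or the garlic is moved more than 15 mm (distance of any of mug, spice_jar_1, garlic_bulb from where it was at the start of the episode above 0.015 m).
It also fails if it takes over 32 s, if anything falls off the work surface, if the arm or the gripper's body presses on something with over 40 N, if the wrist force passes 120 N, or if a joint passes its speed limit or range.

## Working session

There is one attempt and no reset: what is moved stays moved. The work goes in short steps, Python scripts to look and compute and a tool call to move; the robot and the scene stay as the last step left them, time stands still between calls to the robot, and variables do not carry over. Pictures are saved under pics/ and viewed, about 8 in all and at most 12, crops included, and the job is handed in when it is done.

Besides the shell and the picture viewer there is one more tool, called after "Emit:" by a JSON object that holds its "api" and its "payload", one argument or row to a line. send_rows: Moves the arm, as the interface text tells. Its arguments: {"type":"object","properties":{"motion":{"type":"array"},"gripper":{"type":"number"},"squeeze":{"type":"number"}},"required":["motion"]}

```bash
mkdir -p pics; cat > h.py <<'E'
from plant import r
import numpy as np, cv2
from scipy.spatial.transform import Rotation as R
def cam(n):
    c=r.get_calibration(n); return c,R.from_euler('xyz',c['orientation'],degrees=True).as_matrix(),np.array(c['origin'])
def w(n,p):
    c,M,o=cam(n); return M@np.array(p)+o
E
python3 - <<'E'
from h import *
for n in('side','top'):
    p,d=r.capture(n); cv2.imwrite(f'pics/{n}0.png',p); print(n,r.get_calibration(n))
    for t in['button_top','pack_nose','deck_end','dock','pack','mug','spice_jar_1','garlic_bulb','stick_blender']:
        print(t,[(np.round(w(n,a['at']),3).tolist(),round(a['conf'],2)) for a in r.pinpoint(n,t)[:2]])
print(r.get_state())
E
```

```text
side {'fov_y': 49.46244819954897, 'cx': 279.6388021824704, 'cy': 211.35999854042777, 'k1': -0.09572349361837774, 'origin': array([ 0.43692052, -1.07843335,  0.5582298 ]), 'orientation': array([-125.34448026,   -0.67191178,   -4.62639766])}
button_top [([0.428, -0.262, 0.044], 0.43)]
pack_nose [([0.484, -0.256, 0.033], 0.66), ([0.375, -0.557, -0.004], 0.33)]
deck_end [([0.489, -0.17, 0.016], 0.68)]
dock [([0.481, -0.293, -0.002], 0.91)]
pack [([0.477, -0.299, 0.013], 0.9)]
mug [([0.44, -0.61, -0.002], 0.96)]
spice_jar_1 [([0.547, -0.566, -0.003], 0.69)]
garlic_bulb [([0.375, -0.56, -0.005], 0.57)]
stick_blender [([0.637, -0.347, 0.003], 0.86)]
top {'fov_y': 55.59969260868871, 'cx': 281.5805695023852, 'cy': 208.88867325935394, 'k1': -0.016388133273979436, 'origin': array([ 0.41016217, -0.38272861,  0.89987955]), 'orientation': array([-173.35287227,   -1.42107347,  -90.48386213])}
button_top [([0.426, -0.262, 0.046], 0.5)]
pack_nose [([0.481, -0.257, 0.036], 0.92)]
deck_end [([0.491, -0.169, 0.021], 0.85)]
dock [([0.479, -0.297, -0.0], 0.92), ([0.425, -0.262, 0.045], 0.39)]
pack [([0.48
[... 193 characters left out ...]
er [([0.639, -0.35, -0.001], 0.8)]
{'time_s': 1.0, 'joints': array([-6.05000538e+01,  2.05453438e+01,  6.82478272e-01,  8.04417683e-04,
       -7.01355095e+01, -1.65086699e+01]), 'qd': array([ 0.0729911 , -0.06936828, -0.08470438,  0.09651786, -0.03470134,
        0.02762696]), 'joint_torque': array([-6.62853236e-04, -5.82392800e+01,  2.93301862e+01,  7.00209126e+00,
        1.24967471e-02, -1.76298084e-05]), 'tcp_pos': array([ 0.15173865, -0.65771061,  0.22657921]), 'eef_rot': array([-1.79998227e+02, -2.63621809e-04, -1.67008450e+02]), 'contact_force': array([0.62516432, 0.36704803, 0.13259822]), 'moment': array([-0.01395459, -0.02809958,  0.03821551]), 'gripper_width': 0.08751596765946633}
```

View pictures.

View pics/top0.png

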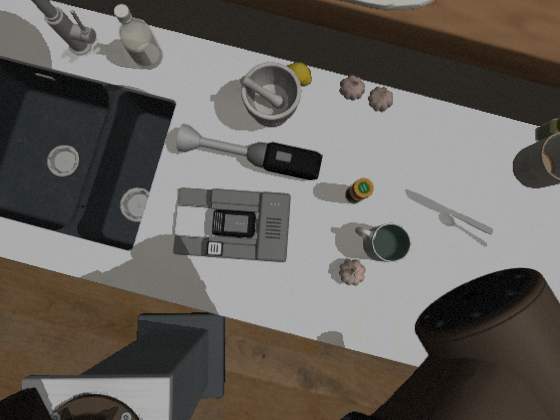

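View pics/side0.png

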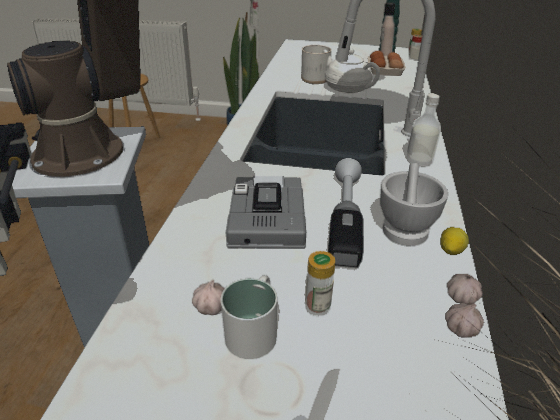

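```bash
python3 - <<'E'
from h import *
mod={'button_top':(30,56),'pack_nose':(38,0),'deck_end':(125,0),'dock':(0,0),'pack':(-7,0)}
obs={'button_top':[(.428,-.262),(.426,-.262)],'pack_nose':[(.484,-.256),(.481,-.257)],'deck_end':[(.489,-.17),(.491,-.169)],'dock':[(.481,-.293),(.479,-.297)],'pack':[(.477,-.299),(.480,-.303)]}
z=[];m=[]
for k in mod:
    for o in obs[k]: z.append(complex(*o)); m.append(complex(*mod[k])/1000)
z=np.array(z);m=np.array(m);a=np.angle(np.sum((z-z.mean())*np.conj(m-m.mean())));o=z.mean()-np.exp(1j*a)*m.mean()
print('proc',np.degrees(a),o, np.round(np.abs(o+np.exp(1j*a)*m-z)*1e3,1))
p,d=r.capture('top');c,M,O=cam('top')
f=210/np.tan(np.radians(c['fov_y']/2));v,u=np.mgrid[:420,:560]
K=np.array([[f,0,c['cx']],[0,f,c['cy']],[0,0,1]])
s=cv2.undistortPoints(np.stack([u,v],-1).reshape(-1,1,2).astype(float),K,np.array([c['k1'],0,0,0.])).reshape(420,560,2)
P=np.dstack([s*d[...,None],d])@M.T+O
roi=(abs(P[...,0]-.48)<.1)&(abs(P[...,1]+.29)<.16)
for lo,hi in((.026,.07),(.039,.048),(.048,.06),(.007,.07)):
    q=(roi&(P[...,2]>lo)&(P[...,2]<hi)&(d>0)).astype(np.uint8)
    n,l,st,_=cv2.connectedComponentsWithStats(q); 
    for i in np.argsort(-st[1:,4])[:2]+1:
        X=P[l==i][:,:2]; rc=cv2.minAreaRect((X*1000).astype(np.float32)); print(lo,hi,len(X),np.round(rc[0],1),np.round(rc[1],1),round(rc[2],1),np.round(np.median(P[l==i][:,2]),4))
E
```

```text
proc 85.63286195976121 (0.47993480758917156-0.29474484131540796j) [2.2 1.5 1.5 1.8 0.5 1.9 2.  2.4 3.6 1.4]
0.026 0.07 5288 [ 478.2 -331.6] [175.5 150.3] 85.4 0.0435
0.039 0.048 2014 [ 473.8 -385. ] [ 66.6 149.2] 85.3 0.0445
0.039 0.048 155 [ 428.1 -259.5] [27.8 26.6] 84.2 0.0437
0.048 0.06 1019 [ 480.6 -300.9] [88.6 55.6] 86.9 0.0528
0.048 0.06 2 [ 464.8 -408.4] [3. 0.] 134.6 0.0484
0.007 0.07 7645 [ 481.2 -294.2] [250.7 150.4] 85.4 0.0356
```

Emit:
{"api": "send_rows", "payload": {
  "motion": [
    {"travel": [0, 0, 0], "spin": 7},
    {"travel": [0, 0, 0], "spin": 7}
  ],
  "gripper": 0.59
}}

```text
time_s: 1.22
tcp_pos: [0.1518, -0.6577, 0.2266]
eef_rot: [-180.0, -0.0, 178.8]
contact_force: [-0.7, -0.3, -0.1]
gripper_width: 0.0791
```

Emit:
{"api": "send_rows", "payload": {
  "motion": [
    {"travel": [0, 0, 0], "spin": 6.9},
    {"travel": [0, 0, 0], "spin": 6.9},
    {"travel": [0, 0, 0], "spin": 6.9},
    {"travel": [0, 0, 0], "spin": 6.9},
    {"travel": [0, 0, 0], "spin": 6.9}
  ]
}}

```text
time_s: 1.63
tcp_pos: [0.1518, -0.6577, 0.2266]
eef_rot: [-180.0, 0.0, 142.9]
contact_force: [0.6, 0.1, -0.7]
gripper_width: 0.0698
```

Emit:
{"api": "send_rows", "payload": {
  "motion": [
    {"travel": [0, 0, 0], "spin": 6.9},
    {"travel": [0.0047, 0.0375, 0], "spin": 0},
    {"travel": [0.0047, 0.0375, 0], "spin": 0},
    {"travel": [0.0047, 0.0375, 0], "spin": 0},
    {"travel": [0.0047, 0.0375, 0], "spin": 0}
  ]
}}

```text
time_s: 2.05
tcp_pos: [0.2417, -0.5388, 0.2239]
eef_rot: [-179.9, -0.2, 134.7]
contact_force: [1.5, -0.9, -0.0]
gripper_width: 0.0696
```

Emit:
{"api": "send_rows", "payload": {
  "motion": [
    {"travel": [0.0047, 0.0375, 0], "spin": 0},
    {"travel": [0.0047, 0.0375, 0], "spin": 0},
    {"travel": [0.0047, 0.0375, 0], "spin": 0},
    {"travel": [0.0047, 0.0375, 0], "spin": 0},
    {"travel": [0.0047, 0.0375, 0], "spin": 0}
  ]
}}

```text
time_s: 2.47
tcp_pos: [0.3622, -0.3829, 0.2245]
eef_rot: [-180.0, -0.0, 134.6]
contact_force: [1.5, 0.3, -0.4]
gripper_width: 0.0698
```

Emit:
{"api": "send_rows", "payload": {
  "motion": [
    {"travel": [0.0088, 0.0357, 0.015], "spin": 0},
    {"travel": [0.0088, 0.0357, 0.015], "spin": 0},
    {"travel": [0.0088, 0.0357, 0.015], "spin": 0},
    {"travel": [0.0088, 0.0357, 0.015], "spin": 0},
    {"travel": [0.0088, 0.0357, 0.015], "spin": -2.9}
  ]
}}

```text
time_s: 2.88
tcp_pos: [0.4657, -0.2192, 0.153]
eef_rot: [179.8, 0.7, 137.5]
contact_force: [1.5, -0.6, -0.4]
gripper_width: 0.069
```

Emit:
{"api": "send_rows", "payload": {
  "motion": [
    {"travel": [0, 0, 0], "spin": 0},
    {"travel": [0, 0, 0], "spin": 0}
  ]
}}

```text
time_s: 3.05
tcp_pos: [0.4678, -0.2133, 0.1503]
eef_rot: [179.8, 0.5, 138.1]
contact_force: [-0.6, -0.4, 0.0]
gripper_width: 0.0698
```

Emit:
{"api": "send_rows", "payload": {
  "motion": [
    {"travel": [-0.0017, -0.016, 0.025], "spin": 0},
    {"travel": [0, 0, 0.025], "spin": 0},
    {"travel": [0, 0, 0.02], "spin": 0},
    {"travel": [0, 0, 0], "spin": 0},
    {"travel": [0, 0, 0], "spin": 0}
  ]
}}

```text
time_s: 3.47
tcp_pos: [0.4609, -0.2285, 0.0812]
eef_rot: [179.7, 0.8, 138.2]
contact_force: [0.2, -0.1, 0.5]
gripper_width: 0.0693
```

```bash
python3 - <<'E'
from h import *
p,d=r.capture('top'); q,_=r.capture('side')
a=cv2.resize(p[160:290,150:310],None,fx=2.5,fy=2.5);b=cv2.resize(q[130:260,200:360],None,fx=2.5,fy=2.5)
cv2.imwrite('pics/near1.png',np.hstack([a,b]))
s=r.get_state();print(s['tcp_pos'],s['eef_rot'],s['gripper_width'])
P=s['tcp_pos'];Y=R.from_euler('xyz',s['eef_rot'],degrees=True).as_matrix()[:,1]
t=np.radians(85.4);E=np.array([[np.cos(t),np.sin(t)],[-np.sin(t),np.cos(t)]])
for k in(-1,1): print(E@((P+k*Y*(s['gripper_width']/2+.0105))[:2]-[.481,-.2943]))
E
```

```text
[ 0.46131554 -0.22833273  0.08179587] [179.63465851   0.89954893 138.16761243] 0.06970175388749049
[0.02806627 0.0523469 ]
[ 0.10028595 -0.00252378]
```

View pics/near1.png

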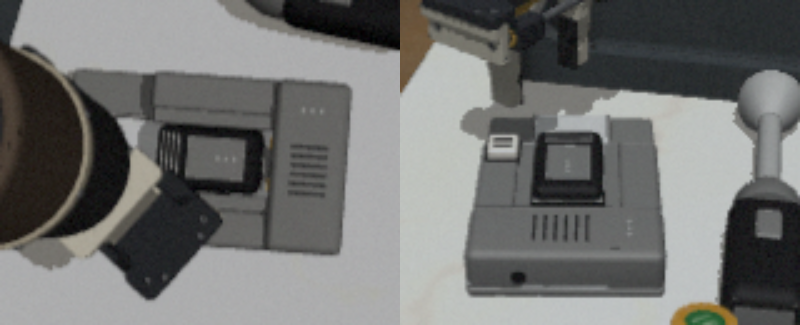

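```bash
python3 - <<'E'
from h import *
s=r.get_state();P=s['tcp_pos'];Rt=R.from_euler('xyz',s['eef_rot'],degrees=True).as_matrix();g=s['gripper_width']/2
c,M,O=cam('side');f=210/np.tan(np.radians(c['fov_y']/2));K=np.array([[f,0,c['cx']],[0,f,c['cy']],[0,0,1]])
p,d=r.capture('side');S=5;b=cv2.resize(p[110:220,210:320],None,fx=S,fy=S)
for k in(-1,1):
    L=[]
    for x,y in((-.0095,g),(.0095,g),(.0095,g+.021),(-.0095,g+.021)):
        q=M.T@(P+Rt@np.array([x,k*y,0])-O); L.append(cv2.projectPoints(q.reshape(1,3),np.zeros(3),np.zeros(3),K,np.array([c['k1'],0,0,0.]))[0].ravel())
    L=((np.array(L)-[210,110]+.5)*S).astype(int); cv2.polylines(b,[L],True,(0,0,255),1)
cv2.imwrite('pics/near2.png',b)
E
```

```text
(no output)
```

View pics/near2.png

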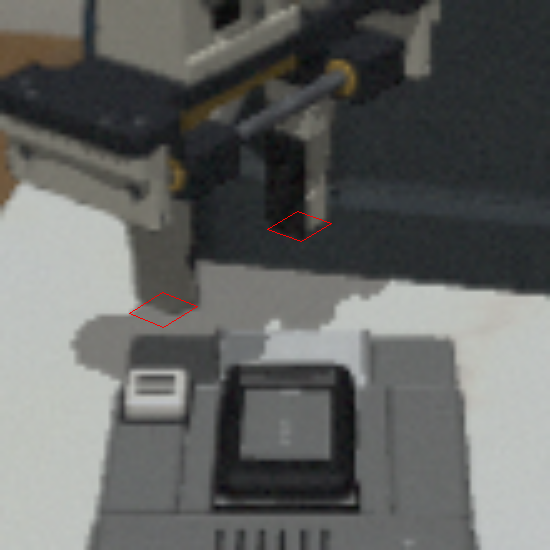

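Emit:
{"api": "send_rows", "payload": {
  "motion": [
    {"travel": [0.0036, 0, 0.016], "spin": 0},
    {"travel": [0, 0, 0.012], "spin": 0},
    {"travel": [0, 0, 0], "spin": 0},
    {"travel": [0, 0, 0], "spin": 0}
  ]
}}

```text
time_s: 3.95
tcp_pos: [0.4635, -0.2272, 0.0593]
eef_rot: [179.3, 1.4, 138.2]
contact_force: [0.9, -0.5, 0.3]
gripper_width: 0.0697
```

Emit:
{"api": "send_rows", "payload": {
  "motion": [
    {"travel": [0.0044, -0.0026, 0.004], "spin": 0},
    {"travel": [0, 0, 0], "spin": 0},
    {"travel": [0, 0, 0], "spin": 0}
  ]
}}

```text
time_s: 4.2
tcp_pos: [0.4599, -0.2265, 0.0578]
eef_rot: [179.1, 1.7, 138.2]
contact_force: [0.7, 0.2, 0.6]
gripper_width: 0.0699
```

Emit:
{"api": "send_rows", "payload": {
  "motion": [
    {"travel": [0.001, -0.0005, 0.01], "spin": 0},
    {"travel": [0, 0, 0.007], "spin": 0}
  ]
}}

```text
time_s: 4.37
tcp_pos: [0.4609, -0.2265, 0.0429]
eef_rot: [179.0, 1.9, 138.2]
contact_force: [-1.6, 1.9, 2.9]
gripper_width: 0.0697
```

Emit:
{"api": "send_rows", "payload": {
  "motion": [
    {"travel": [0, 0, 0.006], "spin": 0},
    {"travel": [0, 0, 0.003], "spin": 0},
    {"travel": [0, 0, 0.001], "spin": 0}
  ]
}}

```text
time_s: 4.62
tcp_pos: [0.4614, -0.227, 0.0354]
eef_rot: [179.1, 1.9, 138.3]
contact_force: [-8.4, 9.0, 26.6]
gripper_width: 0.0699
```

```bash
cat > look.py <<'E'
from h import *
import sys
t=np.radians(85.4);E=np.array([[np.cos(t),np.sin(t)],[-np.sin(t),np.cos(t)]])
for n in('side','top'):
    p,d=r.capture(n)
    for k in('pack','pack_nose'):
        for a in r.pinpoint(n,k)[:1]:
            x=w(n,a['at']); print(n,k,np.round(E@(x[:2]-[.481,-.2943])*1e3,1),round(x[2],4),round(a['conf'],2))
    if n=='side': cv2.imwrite('pics/'+sys.argv[1],cv2.resize(p[110:220,210:320],None,fx=4,fy=4))
s=r.get_state();print(s['tcp_pos'],s['eef_rot'],s['contact_force'],s['time_s'])
E
python3 look.py fire.png
```

```text
side pack [40.5  6.7] 0.0129 0.76
side pack_nose [89.5 -1.9] 0.0333 0.6
top pack [39.4  3.3] 0.0176 0.93
top pack_nose [86.5 -1.5] 0.037 0.8
[ 0.46138638 -0.22690748  0.03548464] [179.07519891   1.91235303 138.28161851] [-7.06307899  6.62633896 23.85355607] 4.9167
```

View pics/fire.png

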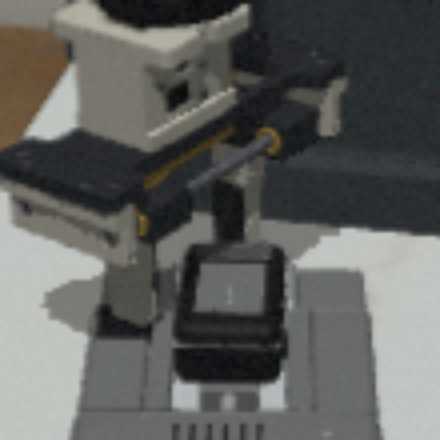

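Emit:
{"api": "send_rows", "payload": {
  "motion": [
    {"travel": [0.001, 0.0015, -0.01], "spin": 0},
    {"travel": [0.002, 0.003, -0.02], "spin": 0},
    {"travel": [0, 0, -0.035], "spin": 0},
    {"travel": [0, 0, -0.035], "spin": 0},
    {"travel": [0, 0, -0.035], "spin": 0}
  ]
}}

```text
time_s: 5.33
tcp_pos: [0.4534, -0.2194, 0.1683]
eef_rot: [179.6, 1.3, 138.3]
contact_force: [1.5, -0.5, -1.2]
gripper_width: 0.0695
```

Emit:
{"api": "send_rows", "payload": {
  "motion": [
    {"travel": [0, -0.035, 0], "spin": 0},
    {"travel": [0, -0.035, 0], "spin": 0},
    {"travel": [0, -0.035, 0], "spin": 0},
    {"travel": [0, 0, 0], "spin": 0},
    {"travel": [0, 0, 0], "spin": 0}
  ]
}}

```text
time_s: 5.75
tcp_pos: [0.3882, -0.3017, 0.1777]
eef_rot: [179.1, 2.3, 138.6]
contact_force: [1.1, 0.7, 0.5]
gripper_width: 0.0696
```

```bash
python3 look.py end.png; python3 - <<'E'
from h import *
for n in('side','top'):
  for t in('button_top','mug','spice_jar_1','garlic_bulb'): print(n,t,[(np.round(w(n,a['at']),3).tolist(),round(a['conf'],2)) for a in r.pinpoint(n,t)[:1]])
E
```

```text
side pack [42.3  3.9] 0.0133 0.98
side pack_nose [93.6 -1.1] 0.0332 0.72
top pack [44.   2.6] 0.016 0.6
top pack_nose [89.4 -0. ] 0.0381 0.91
[ 0.38930056 -0.30006689  0.17705691] [179.13085389   2.1854696  138.79660685] [ 0.2748064 -0.3065123 -0.609706 ] 6.05
side button_top [([0.431, -0.262, 0.045], 0.51)]
side mug [([0.441, -0.609, -0.002], 0.88)]
side spice_jar_1 [([0.55, -0.57, -0.004], 0.6)]
side garlic_bulb [([0.371, -0.558, -0.007], 0.77)]
top button_top []
top mug [([0.438, -0.612, 0.002], 0.81)]
top spice_jar_1 [([0.544, -0.572, -0.003], 0.78)]
top garlic_bulb [([0.374, -0.559, 0.002], 0.9)]
```

View pics/end.png

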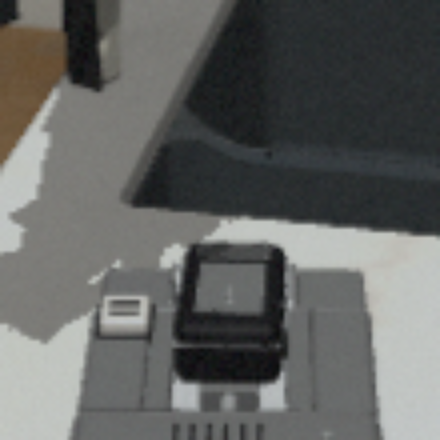

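The battery lies on the deck at about x = 43 mm in the dock's frame, near the middle line. The button is up at 45 mm, the bystanders have not moved and the hand is clear, so I'm handing the job in.

```bash
python3 -c "
from h import *
print(r.close_job())"
```

```text
the job is handed in; nothing more can be done
None
```

The job is done and handed in at about 6 s of the 32 s allowed; no verdict is reported. One fingertip pressed the release button, and the other finger, already standing in the way, stopped the battery. I then lifted the hand up and away to the side.

- **Battery:** the last look put it at about x = 42–44 mm and y = 3–4 mm in the dock's frame. Its underside was at 13–16 mm, and it was flat, past the catch and well short of the deck's end.
- **Button:** the side camera showed it up again, at about 45 mm. The top camera's network did not report it in that last picture, so this rests on the side view alone.
- **Bystanders:** the mug, spice jar and garlic were within about 5 mm of their first measured places, which is within the networks' own error. I did not measure the stick blender again at the end; the arm did not go near it.
- **Disagreement:** the nose position gives a battery origin of about x = 44–49 mm, a few mm further out than the direct reading. Both are well inside the 15–83 mm limit.
- **Forces:** the wrist force reading peaked at about 30 N while pressing, because I pressed the button to its stop.

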